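# Third hand: close up a row of terminal modules against a sprung stop

### The arm

A 7-joint arm with a two-finger parallel gripper is mounted at the origin on the work surface. World frame = base frame: x ahead of the robot, y to its left, z up, the work surface at z = 0. Lengths are in m, angles in rad, forces in N, time in s.
With the tool pointing down it reaches from about 0.425 to 1.025 m from the base axis. Payload 9.4 kg.
Tool frame: the origin (TCP) lies on the centre line of the jaws, within the pads' length; the fingertips stand 17 mm ahead of it and the grasp point (between the pads) lies 2 mm behind it (env.tcp_to_tips is the distance from the TCP to the fingertips, in m); z points along the fingers, y is the line along which they close (so a half turn about z gives the same grasp; the last joint's range is limited). The gripper opens to 85 mm and grips with 20 to 120 N. Pads are 22 mm wide; open, the fingers measure 114 mm over their backs; the gripper's body (76 mm by 85 mm) begins 54 mm behind the grasp point. The pads swing forward as they close: fully open they stand 13 mm farther back than shut.
Start: joints at [1.242, 0.599, -0.003, 1.599, 0.002, 0.943, -0.08], TCP at [0.181, -0.702, 0.248] pointing down, gripper open.
Joint ranges: [-2.57, 2.57], [-0.35, 1.97], [-1.29, 1.29], [0.11, 2.56], [-1.05, 4.19], [0.11, 1.86], [-2.63, 2.63]. Speed limits (rad/s): [2.22, 2.22, 3.01, 3.01, 3.14, 3.14, 3.14].

### API

Orientations are given as a 3x3 rotation matrix whose columns are the frame's x, y, z axes.
In Python, from workcell import env gives the robot as it stands.
- The arm moves only by the shell command python3 -m creep 'ROWS' [FORCE]. ROWS is JSON, a list that holds one entry, the list of rows, each a list of 7 numbers: the shift along the tool's x, y, z as a fraction of full scale, then the turn, a rotation vector about the tool's x, y, z as a fraction of full scale, then the opening, from 0 (shut) to 1 (fully open). In form: [[[x, y, z, rx, ry, rz, hand], ...]]. A call has 1 to 5 rows; each row is the pose to reach, as a shift and turn from the pose commanded when the call began, along the tool's axes at that moment; what a row does not reach only later rows make up. Full scale, the value 1, is 500 mm for a shift and 0.5 rad for a turn. A row lasts 1/12 s, in which the tool goes at most 41.7 mm and 7.16 degrees, less where a joint would pass 70% of its speed; a pose out of reach is approached as far as the arm can. A call with a number of a shift or a turn outside -1 to 1 is refused whole. A call with a gripper value outside its range is refused whole. The fingers move at their own pace and stop on an object; FORCE is the grip in N (left out, the last holds). Time passes only in rows, so rows that repeat a pose let the fingers close. It gives the time, the measured TCP pose, the force, the opening and the grip force at its end, in the units of the state.
- env.sense(): the state, without advancing time (a new reading comes with each control period).
- env.get_image(name): name is "scene" or "top" or "wrist"; returns the picture (400x640x3 uint8, red, green, blue); there is no depth.
- env.camera_info(name): a dict with "intrinsics" (3x3 intrinsics, pixels), "extrinsics" (4x4, takes a point from world to camera coordinates); the wrist camera has in their place "mount" (4x4, takes a point from camera to tool coordinates, whose origin is the TCP and whose axes are the flange's). Camera axes: x right, y up, looking along -z (the intrinsics and any distortion apply to the point x, -y, -z); pixel columns grow to the right and rows downward; lengths in m; the calibration is good to about 2 mm. A picture is of the moment at which its call begins: read the wrist's pose just before it. camera_info takes no time and is no camera call.
- env.finish_job(): hands the job in; it is judged then, once.
The state is a dict: "time_s": time; "q": joint angles; "dq": joint speeds; "effort": joint torques, N m; "tool_pos": TCP position; "tool_rot": TCP orientation; "contact_force": force on the tool from outside, world axes, zero at the start; "moment": the same for the moment, N m; "width": opening from 0.0 (shut) to 1.0 (fully open); "grasp_force": force on a finger pad.
Only numpy, scipy, OpenCV 4.12 (cv2) and the standard library are available. Lean on these libraries where they do the work, as an engineer would, in place of code of your own. Each camera call takes 0.05 s, during which the arm holds its last target. There are 200 camera calls.

### The job

Stand the two terminal modules upright in the fixture's channel, one behind the other next to its sprung stop, then stand the end clamp in the channel behind them as the last of the row. Push the clamp along the channel so that the row closes up without gaps and the sprung stop gives by about half of its 16 mm travel, never by all of it. Finish while still holding that steady push, so that a colleague can tighten the clamp, and leave the other things on the bench where they are.

Things in the scene. Friction and masses are not known exactly. Their poses are not given: they have to be found in the camera images.
- channel_floor (a point): Point on the floor of the channel, on its centre line, 10 mm above the bench, in a fixed aluminium fixture (base 220 x 85 x 10 mm). x runs along the channel towards the sprung stop, y across, z up. The channel is 45 mm wide between side walls 8 mm high and 10 mm thick, from x = -95 mm (open end) to +70 mm, where a housing 42 mm high stands. Stop face at rest: x = +44 mm
- stop_face (a point): Lower centre of the steel face of the sprung stop, at channel floor level; axes as channel_floor. The plate is 40 wide, 10 thick, its top 40 mm above the channel floor. It slides along +x; at rest there is a 16 mm gap between its back and the grey housing, which shows how far it has been pushed
- stop (a joint): How far the sprung stop is pushed in, in m: 0 at rest, 0.016 when fully in. The spring takes 1 N per mm (no preload)
- module_a_centre (a point): Centre of a grey plastic terminal module, a block 30 (its x) x 40 (its y) x 50 mm high (its z), about 0.12 kg, standing on the bench; two small brass screws on top. It goes in the channel with its 30 mm along the channel, either way round
- module_b_centre (a point): Centre of a second module, the same as module_a; the two may stand in either order
- end_clamp_centre (a point): Centre of the end clamp's body, an aluminium block 24 (its x) x 40 (its y) x 58 mm high (its z), about 0.18 kg, standing on the bench; one steel screw head, 16 mm across and 6 mm high, on top. It goes in with its 24 mm along the channel, either way round
- sleeve: Bystander, to be left alone (sizes in mm): plain aluminium cylinder 35 across, 60 high, standing
- tub: Bystander, to be left alone (sizes in mm): small open black tub 60 x 60 x 24
- thermometer: Bystander, to be left alone (sizes in mm): white hand-held thermometer 145 x 72 x 28, lying
- screwdriver: Bystander, to be left alone (sizes in mm): screwdriver, 190 long, lying
- probe: Bystander, to be left alone (sizes in mm): temperature probe lying, white handle 22 thick, thin steel stem, 290 long in all
- cap: Bystander, to be left alone (sizes in mm): brass ring 48 across, 12 high
Not all that is in view belongs to the job. Leave any blue look-alike of the part that bears module_a_centre alone. What is shaped like the part that bears end_clamp_centre but orange is not meant.

How it is judged:
By the outcome, as a careful person would: the job done as asked, in the order asked, and still so for the second after the job is handed in, while the arm keeps its last pose, push and grip.
It also fails if it takes over 67 s, if anything falls off the work surface, if the arm or the gripper's body presses on something with over 40 N, if the wrist force passes 120 N, or if a joint passes its speed limit or range.

## Working session

There is one attempt and no reset: what is moved stays moved. The work goes in short steps, Python scripts to look and compute and a shell command to move; the robot and the scene stay as the last step left them, time stands still between calls to the robot, and variables do not carry over. Pictures are saved under pics/ and viewed, at most 10 in all, crops included, and the job is handed in when it is done.

```bash
mkdir -p pics; ls
python3 - <<'E'
from workcell import env
import cv2,numpy as np
np.set_printoptions(precision=4,suppress=True)
for n in("scene","top"):
    cv2.imwrite(f"pics/{n}0.png",env.get_image(n)[:,:,::-1]); print(n,env.camera_info(n))
print(env.camera_info("wrist"),env.tcp_to_tips); s=env.sense(); print(s)
E
```

```text
pics
scene {'intrinsics': array([[457.9645,   0.    , 317.4591],
       [  0.    , 457.9645, 201.246 ],
       [  0.    ,   0.    ,   1.    ]]), 'extrinsics': array([[ 0.0485,  0.9987,  0.0121, -0.0193],
       [-0.7301,  0.0272,  0.6828,  0.3722],
       [ 0.6816, -0.042 ,  0.7305, -1.5355],
       [ 0.    ,  0.    ,  0.    ,  1.    ]])}
top {'intrinsics': array([[488.1431,   0.    , 327.1786],
       [  0.    , 488.1431, 197.4127],
       [  0.    ,   0.    ,   1.    ]]), 'extrinsics': array([[-0.008 , -1.    , -0.0043, -0.0296],
       [ 0.9793, -0.0087,  0.2024, -0.5717],
       [-0.2024, -0.0026,  0.9793, -1.2738],
       [ 0.    ,  0.    ,  0.    ,  1.    ]])}
{'intrinsics': array([[309.6477,   0.    , 323.1639],
       [  0.    , 309.6477, 201.8128],
       [  0.    ,   0.    ,   1.    ]]), 'mount': array([[-0.0001,  0.9557,  0.2944,  0.0751],
       [ 1.    , -0.0001,  0.0008, -0.0008],
       [ 0.0008,  0.2944, -0.9557, -0.1259],
       [ 0.    ,  0.    ,  0.    ,  1.    ]])} 0.017
{'time_s': 0.1, 'q': array([ 1.2423,  0.6   , -0.0025,  1.6   ,  0.0018,  0.9429, -0.0798]), 'dq': array([-0.0001, -0.0018,  0.0007, -0.0015,  0.002 ,  0.0025,  0.0007]), 'effort': array([  0.006 , -77.7983,   1.57  , -25.8622,   0.0125,   0.0056,
        -0.    ]), 'tool_pos': array([ 0.1805, -0.7018,  0.2475]), 'tool_rot': array([[ 0.9685,  0.2492, -0.0005],
       [ 0.2492, -0.9685,  0.0013],
       [-0.0001, -0.0014, -1.    ]]), 'contact_force': array([-0.3454,  0.2076,  0.3793]), 'moment': array([-0.0019, -0.0513, -0.0349]), 'grasp_force': 0.0, 'width': 1.0031595972009517}
```

View pics/top0.png

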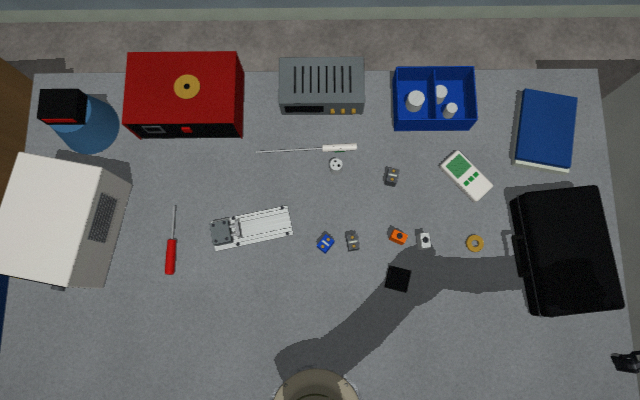

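View pics/scene0.png

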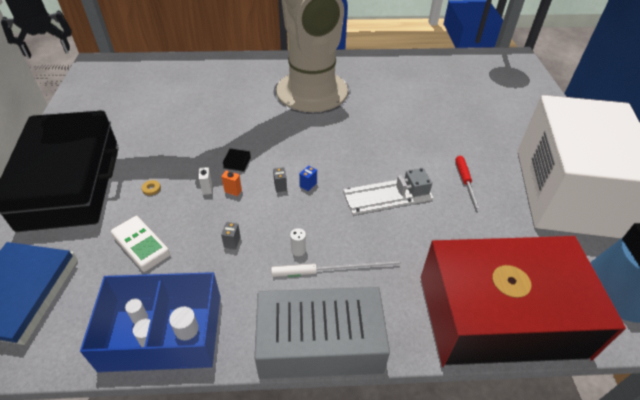

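The top view shows these candidates:
- **Modules:** grey blocks at (352,241) and (391,176). The blue one at (326,242) is a look-alike.
- **Clamp:** aluminium at (425,241). The orange one at (398,236) is a look-alike, and the sleeve at (336,164) is round.
- **Fixture:** at (252,228), with its stop to the left.

I choose the two grey blocks and the aluminium clamp, and will check them in a crop.

Run:
```python
import cv2,numpy as np
t=cv2.imread("pics/top0.png"); 
a=cv2.resize(t[200:260,205:305],(800,480),interpolation=cv2.INTER_CUBIC)  # x8
cv2.imwrite("pics/c_fix.png",a)
b=cv2.resize(t[160:260,310:440],(780,600),interpolation=cv2.INTER_CUBIC) # x6
cv2.imwrite("pics/c_parts.png",b)
```

```text
(no output)
```

View pics/c_fix.png

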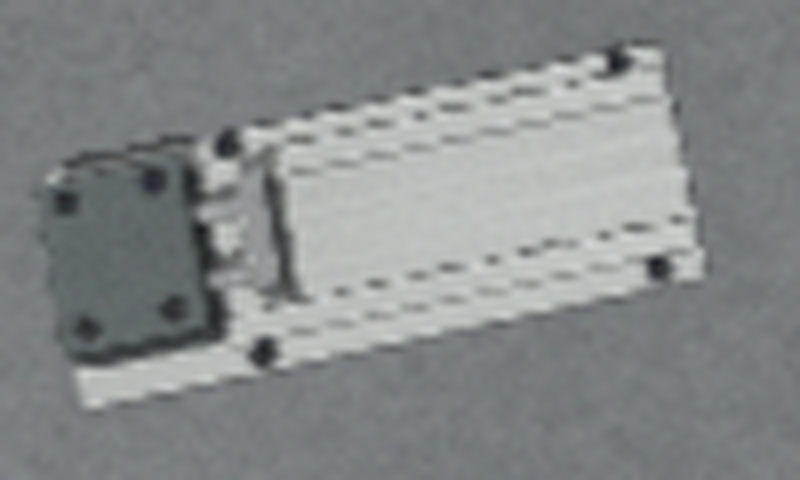

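View pics/c_parts.png

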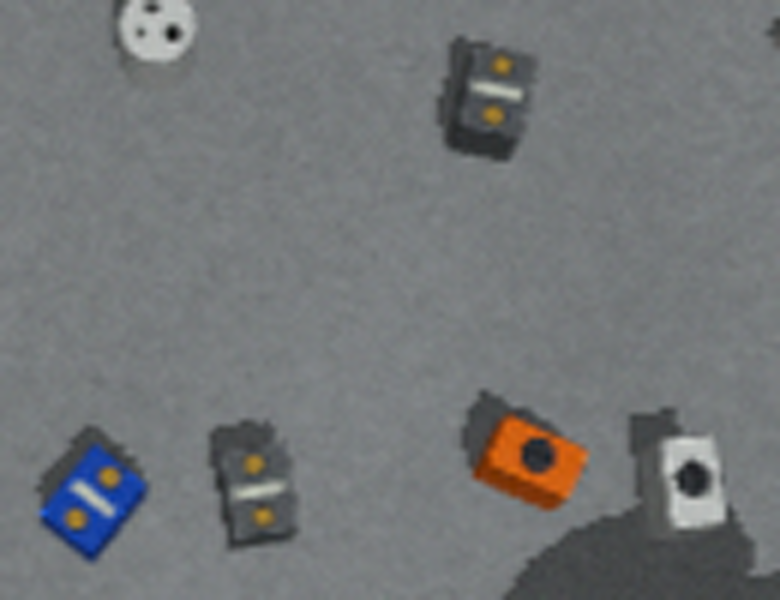

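```bash
cat > h.py <<'E'
from workcell import env
import cv2,numpy as np
np.set_printoptions(precision=4,suppress=True)
def cam(name,s=None):
    i=env.camera_info(name); K=i["intrinsics"]
    if name!="wrist": return K,np.linalg.inv(i["extrinsics"])
    T=np.eye(4); T[:3,:3]=s["tool_rot"]; T[:3,3]=s["tool_pos"]; return K,T@i["mount"]
def px2w(uv,z,K,C):
    uv=np.atleast_2d(uv).astype(float); d=np.c_[(uv[:,0]-K[0,2])/K[0,0],-(uv[:,1]-K[1,2])/K[1,1],-np.ones(len(uv))]@C[:3,:3].T
    return C[:3,3]+d*((z-C[2,3])/d[:,2])[:,None]
def w2px(P,K,C):
    p=(np.atleast_2d(P)-C[:3,3])@C[:3,:3]; return np.c_[K[0,0]*p[:,0]/-p[:,2]+K[0,2],K[1,1]*p[:,1]/p[:,2]+K[1,2]]
def rel(pos,yaw):  # yaw (deg) of tool x; -> row fractions
    s=env.sense(); R=s["tool_rot"]; a=np.radians(yaw); c,n=np.cos(a),np.sin(a)
    from scipy.spatial.transform import Rotation as Ro
    D=np.array([[c,n,0],[n,-c,0],[0,0,-1]])
    print("row",R.T@(np.array(pos)-s["tool_pos"])/.5, Ro.from_matrix(R.T@D).as_rotvec()/.5)
def st():
    s=env.sense(); R=s["tool_rot"]; print("t %.2f"%s["time_s"],s["tool_pos"],"yaw %.2f"%np.degrees(np.arctan2(R[1,0],R[0,0])),"F",s["contact_force"],"w %.3f g %.1f"%(s["width"],s["grasp_force"])); return s
E
python3 - <<'E'
from h import *
K,C=cam("top")
ang=lambda d:np.degrees(np.arctan2(d[1],d[0]))
f=px2w(np.array([[660,45],[703,275],[85,408]])/8.+[205,200],.01,K,C)
d=f[1]-f[2];print("fix corners",f[:,:2],"len",np.linalg.norm(d),np.linalg.norm(f[0]-f[1]),"x yaw",ang(-d),"centre",(f[0]+f[2])/2)
for n,p in(("A",[[254,463],[262,516]]),("B",[[502,65],[493,115]])):
    w=px2w(np.array(p)/6.+[310,160],.051,K,C);print(n,w.mean(0),"yaw y-axis",ang(w[0]-w[1]),np.linalg.norm(w[0]-w[1]))
w=px2w(np.array([[663,440],[713,435],[724,524],[672,532]])/6.+[310,160],.058,K,C)
print("C",w.mean(0),ang(w[0]-w[3]),ang(w[1]-w[2]),px2w(np.array([693,479])/6.+[310,160],.064,K,C))
for n,p in(("blue",[93,500]),("orange",[538,456])): print(n,px2w(np.array(p)/6.+[310,160],.055,K,C))
rel([.45,-.05,.25],90)
E
```

```text
fix corners [[0.5587 0.0778]
 [0.477  0.0621]
 [0.4326 0.2759]] len 0.21834419223760945 0.08318066838650882 x yaw 101.75212361210932 centre [0.4956 0.1768 0.01  ]
A [ 0.4508 -0.103   0.051 ] yaw y-axis 7.501617374975831 0.024082511330254398
B [ 0.6347 -0.217   0.051 ] yaw y-axis -11.866979953085787 0.024262615827876734
C [ 0.4514 -0.2969  0.058 ] 2.890329172307424 4.150234623471511 [[ 0.4524 -0.2958  0.064 ]]
blue [[ 0.4463 -0.0289  0.055 ]]
orange [[ 0.4643 -0.2286  0.055 ]]
row [ 0.8468 -1.1281 -0.0035] [-0.0025 -0.0016 -2.6379]
```

```bash
python3 -m creep '[[[0,0,-0.34,0,0,-1,1],[0,0,-0.34,0,0,-1,1],[0,0,-0.34,0,0,-1,1],[0,0,-0.34,0,0,-1,1],[0,0,-0.34,0,0,-1,1]]]'; python3 -c "
from h import *
st();rel([.451,-.103,.40],97.5)"
```

```text
time_s: 0.52
tool_pos: [0.1811, -0.7041, 0.4272]
tool_rot: [[0.726, 0.688, 0.004], [0.688, -0.726, -0.011], [-0.005, 0.011, -1.0]]
contact_force: [-0.0, -0.2, 0.9]
width: 1.001
grasp_force: 0.0
t 0.52 [ 0.1811 -0.7041  0.4272] yaw 43.46 F [-0.0077 -0.1536  0.8783] w 1.001 g 0.0
row [ 1.2191 -0.5017  0.0431] [ 0.0148  0.019  -1.8861]
```

```bash
python3 -m creep '[[[0.38,-0.16,0,0,0,-1,1],[0.38,-0.16,0,0,0,-1,1],[0.38,-0.16,0,0,0,-1,1],[0.38,-0.16,0,0,0,-1,1],[0.38,-0.16,0,0,0,-1,1]]]' >/dev/null; python3 -c "
from h import *
st();rel([.451,-.103,.40],97.5)"
```

```text
t 0.93 [ 0.2653 -0.5116  0.4177] yaw 72.16 F [ 0.5418 -0.1298  0.5381] w 1.003 g 0.0
row [0.8917 0.1032 0.0359] [-0.0008 -0.0011 -0.8847]
```

```bash
python3 -m creep '[[[0.4,0.05,0,0,0,-0.88,1],[0.4,0.05,0,0,0,-0.88,1],[0.4,0.05,0,0,0,-0.88,1],[0.4,0.05,0,0,0,-0.88,1],[0.4,0.05,0,0,0,-0.88,1]]]' >/dev/null; python3 -c "
from h import *
st();rel([.451,-.103,.25],97.5)"
```

```text
t 1.35 [ 0.3518 -0.3289  0.4181] yaw 97.21 F [ 0.0867  0.3264 -0.1537] w 1.003 g 0.0
row [0.4233 0.2535 0.3363] [-0.0002 -0.0005 -0.01  ]
```

```bash
python3 -m creep '[[[0.22,0.13,0.17,0,0,0,1],[0.22,0.13,0.17,0,0,0,1],[0.22,0.13,0.17,0,0,0,1],[0.22,0.13,0.17,0,0,0,1]]]' >/dev/null;  python3 -m creep '[[[0.2,0.124,0.166,0,0,0,1],[0.2,0.124,0.166,0,0,0,1],[0.2,0.124,0.166,0,0,0,1],[0.2,0.124,0.166,0,0,0,1],[0.2,0.124,0.166,0,0,0,1]]]' >/dev/null
python3 - <<'E'
from h import *
s=st();im=env.get_image("wrist")
np.savez("wA.npz",p=s["tool_pos"],R=s["tool_rot"]);cv2.imwrite("pics/wA.png",im[:,:,::-1])
E
```

```text
t 2.10 [ 0.4522 -0.1042  0.248 ] yaw 97.23 F [-0.6268  0.3696 -0.4425] w 1.001 g 0.0
```

View pics/wA.png

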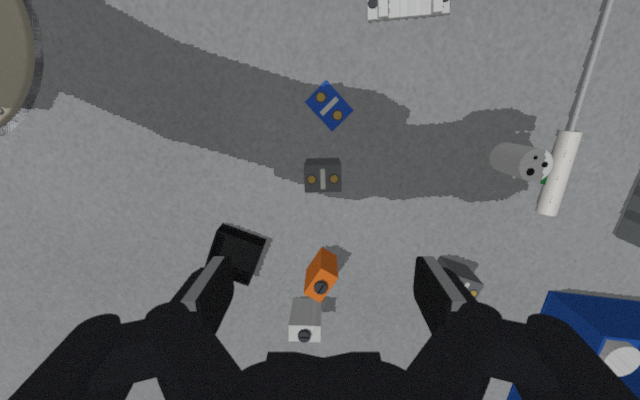

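The wrist view shows module A between the jaws, with brass screws at about (311,180) and (334,179). The blue look-alike is above it at (329,105), and the fixture's open end is at the top, around (410,8).

Run:
```python
from h import *
d=np.load("wA.npz");K,C=cam("wrist",dict(tool_pos=d["p"],tool_rot=d["R"]))
w=px2w([[311,180],[334,179]],.051,K,C);v=w[1]-w[0];print("A",w.mean(0),np.degrees(np.arctan2(v[1],v[0])),np.linalg.norm(v))
f=px2w([[369,20],[449,12]],.01,K,C);print(f)
w=px2w([[306,160],[338,159],[340,192],[306,193]],.05,K,C);print(w)
im=cv2.imread("pics/wA.png");
rel([.451,-.103,.034],97.5)
```

```text
A [ 0.4505 -0.1021  0.051 ] 9.817050276976007 0.024566393947978195
[[0.4782 0.0635 0.01  ]
 [0.5591 0.0811 0.01  ]]
[[ 0.4307 -0.0838  0.05  ]
 [ 0.4639 -0.0785  0.05  ]
 [ 0.471  -0.1137  0.05  ]
 [ 0.4346 -0.1195  0.05  ]]
row [0.006  0.0003 0.4301] [-0.0047 -0.0035 -0.0126]
```

```bash
python3 -m creep '[[[0.004,-0.001,0.4,0,0,-0.04,0.8],[0.004,-0.001,0.4,0,0,-0.04,0.8],[0.004,-0.001,0.4,0,0,-0.04,0.8],[0.004,-0.001,0.4,0,0,-0.04,0.8],[0.004,-0.001,0.4,0,0,-0.04,0.8]]]' >/dev/null;  python3 -m creep '[[[0,0,0.03,0,0,0,0.8],[0,0,0.03,0,0,0,0.8],[0,0,0.03,0,0,0,0.8]]]' ; python3 -m creep '[[[0,0,0,0,0,0,0.3],[0,0,0,0,0,0,0.3],[0,0,0,0,0,0,0.3],[0,0,0,0,0,0,0.3],[0,0,0,0,0,0,0.3]]]' 40; python3 -m creep '[[[0,0,0,0,0,0,0.3],[0,0,0,0,0,0,0.3],[0,0,0,0,0,0,0.3]]]'
```

```text
time_s: 2.82
tool_pos: [0.451, -0.1071, 0.0353]
tool_rot: [[-0.14, 0.99, -0.001], [0.99, 0.14, -0.001], [-0.001, -0.002, -1.0]]
contact_force: [-0.1, 0.0, -0.2]
width: 0.802
grasp_force: 0.0
time_s: 3.23
tool_pos: [0.4519, -0.1069, 0.0369]
tool_rot: [[-0.139, 0.99, 0.003], [0.99, 0.139, -0.001], [-0.001, 0.003, -1.0]]
contact_force: [-0.3, -0.5, 7.1]
width: 0.465
grasp_force: 39.6
time_s: 3.48
tool_pos: [0.4519, -0.1069, 0.0369]
tool_rot: [[-0.139, 0.99, 0.003], [0.99, 0.139, -0.001], [-0.001, 0.003, -1.0]]
contact_force: [0.2, -1.0, 6.0]
width: 0.463
grasp_force: 39.6
```

```bash
python3 -m creep '[[[0,0,-0.34,0,0,0,0.3],[0,0,-0.34,0,0,0,0.3],[0,0,-0.34,0,0,0,0.3],[0,0,-0.34,0,0,0,0.3],[0,0,-0.34,0,0,0,0.3]]]'>/dev/null;   python3 -c "
from h import *
st();rel([.505,.06,.21],102)"
```

```text
t 3.90 [ 0.4533 -0.1066  0.2124] yaw 98.01 F [ 1.2841 -0.3689 -1.002 ] w 0.461 g 41.4
row [0.3156 0.1488 0.0049] [ 0.018   0.0087 -0.1391]
```

```bash
python3 -m creep '[[[0.316,0.149,0,0,0,-0.139,0.3],[0.316,0.149,0,0,0,-0.139,0.3],[0.316,0.149,0,0,0,-0.139,0.3],[0.316,0.149,0,0,0,-0.139,0.3],[0.316,0.149,0,0,0,-0.139,0.3]]]'>/dev/null;  python3 -m creep '[[[0,0,0,0,0,0,0.3],[0,0,0,0,0,0,0.3]]]'>/dev/null;  python3 - <<'E'
from h import *
s=st();im=env.get_image("wrist")
np.savez("wF.npz",p=s["tool_pos"],R=s["tool_rot"]);cv2.imwrite("pics/wF_full.png",im[:,:,::-1]);cv2.imwrite("pics/wF.png",cv2.resize(im[0:260,200:460,::-1],(572,572),interpolation=cv2.INTER_CUBIC))
K,C=cam("wrist",s); o=np.array([.4956,.1768]);u=np.array([-.2079,.9781]);v=np.array([.9781,.2079])
for x,y in((-110,42.5),(-110,-42.5),(110,42.5),(44,0)): print(x,y,w2px(np.r_[o+u*x/1e3+v*y/1e3,.01],K,C))
E
```

```text
t 4.48 [0.5024 0.0606 0.2058] yaw 102.12 F [-0.3757 -0.513  -1.0972] w 0.462 g 41.3
-110 42.5 [[379.8889 176.5817]]
-110 -42.5 [[299.6925 176.4073]]
110 42.5 [[394.3216 -76.6378]]
44 0 [[342.7952  11.3651]]
```

View pics/wF.png

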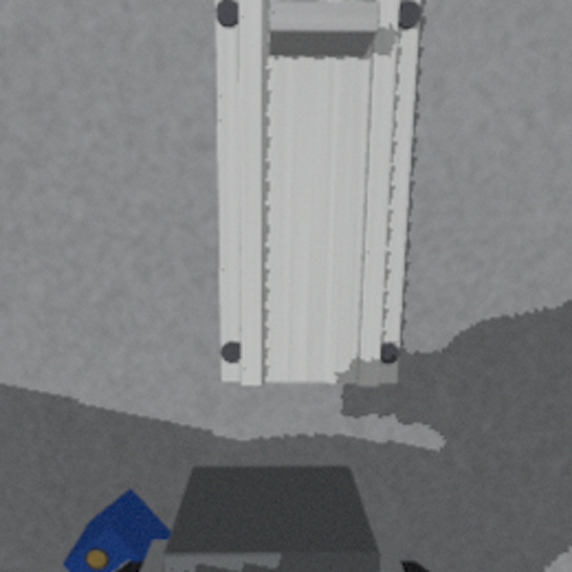

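Run:
```python
from h import *
d=np.load("wF.npz");K,C=cam("wrist",dict(tool_pos=d["p"],tool_rot=d["R"]))
P=lambda a,z:px2w(np.array(a)/2.2+[200,0],z,K,C)[:,:2]
c=P([[221,382],[397,383],[217,30],[424,20]],.01); print("corners/edges",c)
s=P([[272,55],[370,56]],.01);print("stop bottom",s, "dist to end", np.linalg.norm(s.mean(0)-c[:2].mean(0)))
s2=P([[271,30],[373,30]],.05);print("stop top",s2)
for a,b in((c[2],c[0]),(c[3],c[1])): print(np.degrees(np.arctan2(*(a-b)[::-1])))
v=c[1]-c[0];print(np.degrees(np.arctan2(v[1],v[0])),np.linalg.norm(v),np.linalg.norm(s[1]-s[0]))
# wall tops z=.018: left wall inner edge, right wall inner
w=P([[262,383],[269,100],[359,383],[375,60]],.018);print("walls",w)
# top camera stop: face top edge in c_fix
K,C=cam("top");t=px2w(np.array([[262,150],[297,298]])/8.+[205,200],.05,K,C)[:,:2];print("top cam face top",t)
```

```text
corners/edges [[0.4771 0.0635]
 [0.5599 0.0808]
 [0.4473 0.2096]
 [0.5306 0.2312]]
stop bottom [[0.4717 0.2053]
 [0.512  0.2136]] dist to end 0.1399035372730886
stop top [[0.4715 0.2044]
 [0.5078 0.2122]]
101.5245336968184
101.04491989645398
11.795395915155641 0.0845784851815747 0.04119166493531667
walls [[0.4962 0.0688]
 [0.4743 0.187 ]
 [0.5407 0.0784]
 [0.5138 0.2106]]
top cam face top [[0.5159 0.2096]
 [0.4652 0.1963]]
```

```bash
python3 -c "
from h import *
rel([.4956,.1848,.085],101.3)"
```

```text
row [0.2481 0.0394 0.2408] [-0.0007  0.0022  0.0252]
```

```bash
python3 -m creep '[[[0.248,0.039,0.1,0,0,0.025,0.3],[0.248,0.039,0.1,0,0,0.025,0.3],[0.248,0.039,0.1,0,0,0.025,0.3],[0.248,0.039,0.1,0,0,0.025,0.3],[0.248,0.039,0.1,0,0,0.025,0.3]]]'>/dev/null;python3 -m creep '[[[0,0,0.13,0,0,0,0.3],[0,0,0.13,0,0,0,0.3],[0,0,0.13,0,0,0,0.3],[0,0,0.13,0,0,0,0.3],[0,0,0.13,0,0,0,0.3]]]'>/dev/null
python3 - <<'E'
from h import *
s=st();rel([.4956,.1848,.049],101.3)
cv2.imwrite("pics/chk1.png",np.hstack([cv2.resize(env.get_image(n)[a:a+60,b:b+80,::-1],(400,300),interpolation=cv2.INTER_CUBIC) for n,a,b in(("scene",160,345),("top",200,205))]))
E
```

```text
t 5.37 [0.4966 0.1849 0.0915] yaw 101.24 F [-0.4869  0.1258  0.281 ] w 0.465 g 41.1
row [ 0.0002 -0.002   0.085 ] [ 0.0016  0.0008 -0.002 ]
```

View pics/chk1.png

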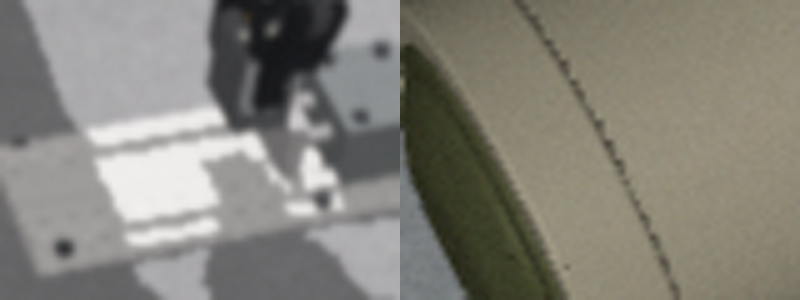

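The scene crop shows module A above the channel next to the stop. The arm blocks the top camera. I'll lower it and watch the force.

```bash
python3 -m creep '[[[0,-0.002,0.07,0,0,0,0.3],[0,-0.002,0.07,0,0,0,0.3],[0,-0.002,0.07,0,0,0,0.3]]]' | egrep 'pos|force';python3 -m creep '[[[0,0,0.008,0,0,0,0.3],[0,0,0.012,0,0,0,0.3],[0,0,0.016,0,0,0,0.3]]]'| egrep 'pos|force'; python3 -c "
from h import *
st()"
```

```text
tool_pos: [0.4946, 0.1855, 0.0556]
contact_force: [-0.6, 0.3, -1.0]
grasp_force: 43.1
tool_pos: [0.4953, 0.1859, 0.048]
contact_force: [-0.2, 0.8, -1.0]
grasp_force: 43.1
t 5.97 [0.4953 0.1859 0.048 ] yaw 101.33 F [-0.1742  0.7664 -1.0464] w 0.461 g 43.1
```

```bash
python3 -m creep '[[[0,0,0.002,0,0,0,0.3],[0,0,0.003,0,0,0,0.3],[0,0,0.003,0,0,0,0.3]]]' | egrep 'pos|force'
```

```text
tool_pos: [0.4952, 0.1859, 0.0468]
contact_force: [-1.7, -0.5, 9.8]
grasp_force: 44.1
```

```bash
python3 -m creep '[[[0,0,-0.002,0,0,0,0.75],[0,0,-0.002,0,0,0,0.75],[0,0,-0.002,0,0,0,0.75],[0,0,-0.002,0,0,0,0.75]]]' | egrep 'width|force'; python3 -m creep '[[[0,0,-0.38,0,0,0,0.8],[0,0,-0.38,0,0,0,0.8],[0,0,-0.38,0,0,0,0.8],[0,0,-0.38,0,0,0,0.8],[0,0,-0.38,0,0,0,0.8]]]' | egrep 'width|force'; python3 -c "
from h import *
st();rel([.632,-.215,.24],78.5)"
```

```text
contact_force: [0.8, -0.9, -0.5]
width: 0.751
grasp_force: 0.0
contact_force: [0.0, -0.3, -0.1]
width: 0.808
grasp_force: 0.0
t 6.97 [0.4954 0.1866 0.2408] yaw 101.36 F [ 0.0498 -0.2758 -0.1295] w 0.808 g 0.0
row [-0.8412  0.1095  0.0012] [ 0.0062 -0.0033  0.798 ]
```

```bash
python3 -m creep '[[[-0.4,0.055,0,0,0,0,0.8],[-0.4,0.055,0,0,0,0,0.8],[-0.4,0.055,0,0,0,0,0.8],[-0.4,0.055,0,0,0,0,0.8],[-0.4,0.055,0,0,0,0,0.8]]]' >/dev/null; python3 -m creep '[[[-0.4,0.055,0,0,0,0.8,0.8],[-0.4,0.055,0,0,0,0.8,0.8],[-0.4,0.055,0,0,0,0.8,0.8],[-0.4,0.055,0,0,0,0.8,0.8],[-0.4,0.055,0,0,0,0.8,0.8]]]' >/dev/null;  python3 -c "
from h import *
st();rel([.6347,-.217,.24],78.5)"
```

```text
t 7.80 [ 0.6278 -0.1988  0.2366] yaw 78.22 F [-0.1284 -0.3717  0.1057] w 0.795 g 0.0
row [-0.0328  0.021  -0.0068] [-0.0002  0.0021 -0.0097]
```

```bash
python3 -m creep '[[[-0.033,0.021,0,0,0,-0.01,0.8],[-0.033,0.021,0,0,0,-0.01,0.8],[-0.033,0.021,0,0,0,-0.01,0.8],[-0.033,0.021,0,0,0,-0.01,0.8]]]' >/dev/null;  cat > brass.py <<'E'
from h import *
def brass(cen,z=.051):
    s=st();im=env.get_image("wrist");K,C=cam("wrist",s)
    h=cv2.cvtColor(im,cv2.COLOR_RGB2HSV);m=cv2.inRange(h,(12,110,60),(28,255,255))
    n,_,a,c=cv2.connectedComponentsWithStats(m)
    q=w2px(np.r_[cen,z],K,C)[0];g=[c[i] for i in range(1,n) if a[i,4]>8 and np.linalg.norm(c[i]-q)<35]
    print("expected px",q,"found",g)
    if len(g)==2:
        w=px2w(g,z,K,C);v=w[1]-w[0];print(w.mean(0),np.degrees(np.arctan2(v[1],v[0])),np.linalg.norm(v))
    return im
E
python3 -c "
from brass import *
im=brass([.6347,-.217]);cv2.imwrite('pics/wB.png',im[:,:,::-1]);rel([.6347,-.217,.036],78.5)"
```

```text
t 8.13 [ 0.6342 -0.2126  0.2365] yaw 78.76 F [-1.5322  0.811  -0.46  ] w 0.799 g 0.0
expected px [325.139 187.6  ] found [array([312.8837, 185.1163]), array([336.0909, 185.8636])]
[ 0.6345 -0.2147  0.051 ] -13.110856147675186 0.02403164501903799
row [-0.0098  0.003   0.4014] [-0.0012 -0.0015  0.011 ]
```

```bash
python3 -m creep '[[[-0.006,0.003,0.38,0,0,0.04,0.8],[-0.006,0.003,0.38,0,0,0.04,0.8],[-0.006,0.003,0.38,0,0,0.04,0.8],[-0.006,0.003,0.38,0,0,0.04,0.8],[-0.006,0.003,0.38,0,0,0.04,0.8]]]' >/dev/null;  python3 -m creep '[[[0,0,0.018,0,0,0,0.8],[0,0,0.018,0,0,0,0.8],[0,0,0.018,0,0,0,0.8]]]' | egrep 'pos|force'; python3 -m creep '[[[0,0,0,0,0,0,0.3],[0,0,0,0,0,0,0.3],[0,0,0,0,0,0,0.3],[0,0,0,0,0,0,0.3],[0,0,0,0,0,0,0.3]]]' 40 >/dev/null; python3 -m creep '[[[0,0,0,0,0,0,0.3],[0,0,0,0,0,0,0.3],[0,0,0,0,0,0,0.3]]]' | egrep 'pos|force|width'; python3 -m creep '[[[0,0,-0.38,0,0,0,0.3],[0,0,-0.38,0,0,0,0.3],[0,0,-0.38,0,0,0,0.3],[0,0,-0.38,0,0,0,0.3],[0,0,-0.38,0,0,0,0.3]]]' | egrep 'pos|force|width';  python3 -c "
from h import *
rel([.5015,.157,.21],101.3)"
```

```text
tool_pos: [0.6361, -0.216, 0.0388]
contact_force: [0.2, -0.9, 0.5]
grasp_force: 0.0
tool_pos: [0.6365, -0.2172, 0.0401]
contact_force: [-0.6, 0.3, 5.4]
width: 0.464
grasp_force: 41.2
tool_pos: [0.6367, -0.2171, 0.2342]
contact_force: [1.4, 0.5, -0.8]
width: 0.462
grasp_force: 41.0
row [ 0.6724 -0.4257  0.0453] [ 0.0129  0.0035 -0.8289]
```

```bash
python3 -m creep '[[[0.35,-0.22,0,0,0,0,0.3],[0.35,-0.22,0,0,0,0,0.3],[0.35,-0.22,0,0,0,0,0.3],[0.35,-0.22,0,0,0,0,0.3],[0.35,-0.22,0,0,0,0,0.3]]]' >/dev/null; python3 -m creep '[[[0.32,-0.205,0.04,0,0,-0.83,0.3],[0.32,-0.205,0.04,0,0,-0.83,0.3],[0.32,-0.205,0.04,0,0,-0.83,0.3],[0.32,-0.205,0.04,0,0,-0.83,0.3],[0.32,-0.205,0.04,0,0,-0.83,0.3]]]' >/dev/null;python3 -m creep '[[[0,0,0,0,0,0,0.3],[0,0,0,0,0,0,0.3]]]' >/dev/null;  python3 -c "
from brass import *
im=brass([.4945,.190],.061);cv2.imwrite('pics/wB2.png',im[:,:,::-1]);rel([.5014,.1558,.09],101.3)"
```

```text
t 10.93 [0.4996 0.1574 0.2088] yaw 101.53 F [ 0.6427  0.5333 -0.9604] w 0.462 g 41.1
expected px [324.7515 157.3559] found [array([311.2985, 155.5224]), array([338.4925, 155.4328])]
[0.4943 0.1917 0.061 ] 11.706607961917438 0.02403507796914685
row [-0.0004  0.0021  0.2372] [0.0025 0.0016 0.003 ]
```

```bash
python3 -m creep '[[[0.002,0.002,0.2,0,0,0,0.3],[0.002,0.002,0.2,0,0,0,0.3],[0.002,0.002,0.2,0,0,0,0.3],[0.002,0.002,0.2,0,0,0,0.3]]]' | egrep 'pos|force'; python3 -c "
from h import *
rel([.5014,.1565,.0515],101.3)"
```

```text
tool_pos: [0.4999, 0.1547, 0.1048]
contact_force: [0.4, -0.9, -1.0]
grasp_force: 41.0
row [0.0031 0.0042 0.1066] [-0.01    0.0035 -0.0027]
```

```bash
python3 -m creep '[[[0.003,0.003,0.05,0,0,0,0.3],[0.003,0.003,0.06,0,0,0,0.3],[0.003,0.003,0.06,0,0,0,0.3],[0.003,0.003,0.06,0,0,0,0.3]]]' | egrep 'pos|force'; python3 -c "
from h import *
rel([.5014,.1565,.0515],101.3)"
```

```text
tool_pos: [0.5026, 0.1584, 0.0789]
contact_force: [-0.2, -0.2, -0.6]
grasp_force: 41.0
row [-0.0033 -0.0031  0.0548] [ 0.0017  0.0008 -0.0001]
```

```bash
python3 -m creep '[[[-0.003,-0.003,0.03,0,0,0,0.3],[-0.003,-0.003,0.03,0,0,0,0.3],[-0.003,-0.003,0.03,0,0,0,0.3]]]' | egrep 'pos|force'; python3 -c "
from h import *
rel([.5014,.1565,.0515],101.3)"
```

```text
tool_pos: [0.501, 0.1568, 0.0637]
contact_force: [0.0, 0.2, -0.6]
grasp_force: 41.0
row [-0.0007  0.0006  0.0245] [0.0008 0.0008 0.0007]
```

```bash
python3 -m creep '[[[0,0,0.01,0,0,0,0.3],[0,0,0.02,0,0,0,0.3],[0,0,0.024,0,0,0,0.3],[0,0,0.026,0,0,0,0.3],[0,0,0.026,0,0,0,0.3]]]' | egrep 'pos|force'; python3 -m creep '[[[0,0,0.002,0,0,0,0.3],[0,0,0.003,0,0,0,0.3],[0,0,0.003,0,0,0,0.3]]]' | egrep 'pos|force'
```

```text
tool_pos: [0.5008, 0.1571, 0.05]
contact_force: [-0.2, -0.4, 3.5]
grasp_force: 41.4
tool_pos: [0.5007, 0.1571, 0.0499]
contact_force: [-5.0, -2.7, 25.4]
grasp_force: 44.4
```

```bash
python3 -m creep '[[[0,0,-0.003,0,0,0,0.3],[0,0,-0.003,0,0,0,0.75],[0,0,-0.003,0,0,0,0.75],[0,0,-0.003,0,0,0,0.75],[0,0,-0.003,0,0,0,0.75]]]' | egrep 'width|force'; python3 -m creep '[[[0,0,-0.38,0,0,0,0.8],[0,0,-0.38,0,0,0,0.8],[0,0,-0.38,0,0,0,0.8],[0,0,-0.38,0,0,0,0.8],[0,0,-0.38,0,0,0,0.8]]]' | egrep 'width|force'; python3 -c "
from brass import *
brass([.5013,.157],.061);rel([.452,-.296,.24],93.5)"
```

```text
contact_force: [-0.6, 0.0, -0.7]
width: 0.749
grasp_force: 0.0
contact_force: [1.1, 1.6, -0.5]
width: 0.796
grasp_force: 0.0
t 13.40 [0.5014 0.1578 0.2436] yaw 101.36 F [ 1.1189  1.5896 -0.5206] w 0.796 g 0.0
expected px [322.4713 185.1499] found [array([310.1702, 183.0213]), array([333.7826, 183.087 ])]
[0.5004 0.1591 0.061 ] 11.157853076077926 0.02415748316405421
row [-0.8711 -0.2782  0.0099] [ 0.0151 -0.0028  0.2738]
```

```bash
python3 -m creep '[[[-0.38,-0.12,0,0,0,0,0.8],[-0.38,-0.12,0,0,0,0,0.8],[-0.38,-0.12,0,0,0,0,0.8],[-0.38,-0.12,0,0,0,0,0.8],[-0.38,-0.12,0,0,0,0,0.8]]]' >/dev/null; python3 -m creep '[[[-0.38,-0.12,0,0,0,0.27,0.8],[-0.38,-0.12,0,0,0,0.27,0.8],[-0.38,-0.12,0,0,0,0.27,0.8],[-0.38,-0.12,0,0,0,0.27,0.8],[-0.38,-0.12,0,0,0,0.27,0.8]]]' >/dev/null;  python3 -c "
from h import *
st();rel([.452,-.296,.24],93.5)"
```

```text
t 14.28 [ 0.4567 -0.2425  0.2394] yaw 93.49 F [ 0.5128 -0.091  -0.3681] w 0.798 g 0.0
row [-0.1062 -0.016  -0.0012] [-0.0016  0.0009 -0.0004]
```

```bash
python3 -m creep '[[[-0.106,-0.016,0,0,0,0,0.8],[-0.106,-0.016,0,0,0,0,0.8],[-0.106,-0.016,0,0,0,0,0.8],[-0.106,-0.016,0,0,0,0,0.8]]]' >/dev/null;  python3 - <<'E'
from h import *
s=st();im=env.get_image("wrist");np.savez("wC.npz",p=s["tool_pos"],R=s["tool_rot"])
K,C=cam("wrist",s);print(w2px([.452,-.296,.064],K,C))
cv2.imwrite("pics/wC.png",cv2.resize(im[120:260,230:430,::-1],(800,560),interpolation=cv2.INTER_CUBIC))
E
```

```text
t 14.62 [ 0.4528 -0.2927  0.2392] yaw 93.50 F [-0.5131  0.5198 -0.129 ] w 0.799 g 0.0
[[322.4781 189.2454]]
```

View pics/wC.png

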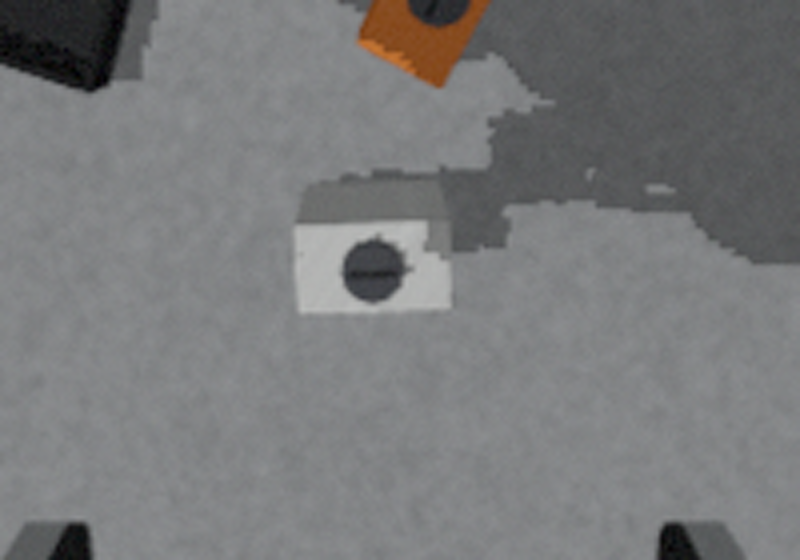

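The crop shows the aluminium clamp with its screw head at crop (374,271) and its top corners at (295,224), (448,218), (452,307) and (300,313). The orange look-alike and the tub are well ahead of the fingers.

Run:
```python
from h import *
d=np.load("wC.npz");K,C=cam("wrist",dict(tool_pos=d["p"],tool_rot=d["R"]))
P=lambda a,z:px2w(np.array(a)/4.+[230,120],z,K,C)[:,:2]
c=P([[295,224],[448,218],[452,307],[300,313]],.058)
print(c.mean(0),P([[374,271]],.064))
for a,b in((0,1),(3,2)):
    v=c[b]-c[a];print(np.degrees(np.arctan2(v[1],v[0])),np.linalg.norm(v))
h=P([[374,271]],.064)[0];rel([h[0],h[1],.040],94.5)
```

```text
[ 0.4529 -0.2946] [[ 0.4529 -0.2944]]
5.80517689992445 0.03869163934322553
5.87748305061919 0.03927858324123415
row [-0.006  -0.0008  0.3988] [-0.0007 -0.002  -0.0304]
```

```bash
python3 -m creep '[[[-0.004,0,0.38,0,0,-0.06,0.8],[-0.004,0,0.38,0,0,-0.06,0.8],[-0.004,0,0.38,0,0,-0.06,0.8],[-0.004,0,0.38,0,0,-0.06,0.8],[-0.004,0,0.38,0,0,-0.06,0.8]]]' >/dev/null;  python3 -m creep '[[[0,0,0.018,0,0,0,0.8],[0,0,0.018,0,0,0,0.8],[0,0,0.018,0,0,0,0.8]]]' | egrep 'pos|force'; python3 -m creep '[[[0,0,0,0,0,0,0.3],[0,0,0,0,0,0,0.3],[0,0,0,0,0,0,0.3],[0,0,0,0,0,0,0.3],[0,0,0,0,0,0,0.3]]]' 60 >/dev/null; python3 -m creep '[[[0,0,0,0,0,0,0.3],[0,0,0,0,0,0,0.3],[0,0,0,0,0,0,0.3]]]' | egrep 'pos|force|width'; python3 -m creep '[[[0,0,-0.36,0,0,0,0.3],[0,0,-0.36,0,0,0,0.3],[0,0,-0.36,0,0,0,0.3],[0,0,-0.36,0,0,0,0.3],[0,0,-0.36,0,0,0,0.3]]]' | egrep 'pos|force|width';  python3 -c "
from h import *
st();rel([.5085,.12,.21],101.3)"
```

```text
tool_pos: [0.4542, -0.2933, 0.0415]
contact_force: [0.4, -0.0, 0.9]
grasp_force: 0.0
tool_pos: [0.4541, -0.295, 0.0427]
contact_force: [-0.6, 1.2, 8.3]
width: 0.463
grasp_force: 59.8
tool_pos: [0.455, -0.2951, 0.2273]
contact_force: [0.2, -0.8, -1.5]
width: 0.46
grasp_force: 61.8
t 16.42 [ 0.455  -0.2951  0.2273] yaw 95.30 F [ 0.1583 -0.7529 -1.4861] w 0.460 g 61.8
row [0.8169 0.1831 0.0319] [ 0.012   0.0104 -0.2094]
```

```bash
python3 -m creep '[[[0.4,0.09,0,0,0,0,0.3],[0.4,0.09,0,0,0,0,0.3],[0.4,0.09,0,0,0,0,0.3],[0.4,0.09,0,0,0,0,0.3],[0.4,0.09,0,0,0,0,0.3]]]' >/dev/null; python3 -m creep '[[[0.4,0.09,0.03,0,0,-0.21,0.3],[0.4,0.09,0.03,0,0,-0.21,0.3],[0.4,0.09,0.03,0,0,-0.21,0.3],[0.4,0.09,0.03,0,0,-0.21,0.3],[0.4,0.09,0.03,0,0,-0.21,0.3]]]' >/dev/null;python3 -m creep '[[[0,0,0,0,0,0,0.3],[0,0,0,0,0,0,0.3],[0,0,0,0,0,0,0.3]]]' >/dev/null;  python3 -c "
from brass import *
brass([.5004,.159],.061);rel([.5070,.1278,.095],101.3)"
```

```text
t 17.50 [0.5055 0.1115 0.2062] yaw 101.36 F [ 0.5948 -0.7403 -2.1211] w 0.459 g 61.7
expected px [328.3181 140.8533] found [array([314.3889, 140.6944]), array([342.1972, 140.6761])]
[0.5003 0.1591 0.061 ] 11.396391261196305 0.02400794848991744
row [0.0334 0.0095 0.2222] [-0.0002  0.0023 -0.0014]
```

```bash
python3 -m creep '[[[0.033,0.009,0.22,0,0,0,0.3],[0.033,0.009,0.22,0,0,0,0.3],[0.033,0.009,0.22,0,0,0,0.3],[0.033,0.009,0.22,0,0,0,0.3],[0.033,0.009,0.22,0,0,0,0.3]]]' | egrep 'pos|force';python3 -c "
from h import *
rel([.5070,.1278,.075],101.3)"
```

```text
tool_pos: [0.5065, 0.1277, 0.0954]
contact_force: [-0.0, 0.2, -1.4]
grasp_force: 61.4
row [-0.0001  0.0012  0.0409] [-0.0055  0.002  -0.0008]
```

```bash
python3 -m creep '[[[0,0.001,0.05,0,0,0,0.3],[0,0.001,0.055,0,0,0,0.3],[0,0.001,0.055,0,0,0,0.3],[0,0.001,0.055,0,0,0,0.3]]]' | egrep 'pos|force';python3 -c "
from h import *
rel([.5070,.1278,.054],101.3)"
```

```text
tool_pos: [0.5082, 0.1288, 0.0699]
contact_force: [0.2, -0.6, -1.1]
grasp_force: 61.5
row [-0.0015 -0.0027  0.0319] [ 0.003   0.0007 -0.0005]
```

```bash
python3 -m creep '[[[-0.001,-0.003,0.006,0,0,0,0.3],[-0.001,-0.003,0.012,0,0,0,0.3],[-0.001,-0.003,0.02,0,0,0,0.3],[-0.001,-0.003,0.026,0,0,0,0.3],[-0.001,-0.003,0.03,0,0,0,0.3]]]' | egrep 'pos|force';python3 -m creep '[[[0,0,0.001,0,0,0,0.3],[0,0,0.002,0,0,0,0.3],[0,0,0.002,0,0,0,0.3]]]' | egrep 'pos|force';python3 -c "
from h import *
rel([.5070,.1278,.0527],101.3)"
```

```text
tool_pos: [0.5061, 0.1285, 0.0529]
contact_force: [0.4, 0.5, -2.5]
grasp_force: 61.5
tool_pos: [0.506, 0.1285, 0.0527]
contact_force: [-2.8, -1.3, 7.3]
grasp_force: 62.9
row [-0.0018  0.0017 -0.0001] [0.0001 0.0013 0.0023]
```

```bash
cat > p.py <<'E'
from h import *
s=st();u=np.array([-.1961,.9806]);d=s["tool_pos"][:2]-[.5182,.0715]
print("s %.2f mm lat %.2f push %.2f"%(1e3*d@u,1e3*(d[0]*u[1]-d[1]*u[0]),s["contact_force"][:2]@-u))
E
python3 -m creep '[[[0.004,0,-0.001,0,0,0,0.3],[0.008,0,-0.001,0,0,0,0.3],[0.012,0,-0.001,0,0,0,0.3],[0.012,0,-0.001,0,0,0,0.3]]]' >/dev/null;python3 p.py;python3 -m creep '[[[0.003,0,0,0,0,0,0.3],[0.006,0,0,0,0,0,0.3],[0.006,0,0,0,0,0,0.3]]]' >/dev/null;python3 p.py; python3 -m creep '[[[0.002,0,0,0,0,0,0.3],[0.004,0,0,0,0,0,0.3],[0.004,0,0,0,0,0,0.3]]]' >/dev/null;python3 p.py
```

```text
t 19.30 [0.5049 0.1348 0.0527] yaw 101.37 F [-1.2453  0.6562  1.6048] w 0.457 g 61.9
s 64.67 mm lat -0.61 push -0.89
t 19.55 [0.5043 0.1375 0.0527] yaw 101.35 F [ 0.7482 -1.1063  0.5053] w 0.459 g 61.9
s 67.43 mm lat -0.70 push 1.23
t 19.80 [0.504  0.1391 0.0527] yaw 101.33 F [ 0.4116 -2.7936  0.679 ] w 0.457 g 61.9
s 69.10 mm lat -0.70 push 2.82
```

```bash
python3 -m creep '[[[0.002,0,0,0,0,0,0.3],[0.004,0,0,0,0,0,0.3],[0.004,0,0,0,0,0,0.3]]]' >/dev/null;python3 p.py; python3 -m creep '[[[0.002,0,0,0,0,0,0.3],[0.004,0,0,0,0,0,0.3],[0.004,0,0,0,0,0,0.3]]]' >/dev/null;python3 p.py;python3 -m creep '[[[0.002,0,0,0,0,0,0.3],[0.004,0,0,0,0,0,0.3],[0.004,0,0,0,0,0,0.3]]]' >/dev/null;python3 p.py
```

```text
t 20.05 [0.5036 0.1409 0.0527] yaw 101.32 F [ 1.1053 -4.8301  0.3425] w 0.463 g 61.9
s 70.89 mm lat -0.74 push 4.95
t 20.30 [0.5032 0.1424 0.0527] yaw 101.31 F [ 2.1151 -5.6002  1.0956] w 0.460 g 62.0
s 72.48 mm lat -0.78 push 5.91
t 20.55 [0.5029 0.1439 0.0527] yaw 101.28 F [ 1.7961 -6.9589  0.6727] w 0.458 g 62.0
s 73.95 mm lat -0.79 push 7.18
```

```bash
python3 -m creep '[[[0.002,0,0,0,0,0,0.3],[0.004,0,0,0,0,0,0.3],[0.004,0,0,0,0,0,0.3],[0.004,0,0,0,0,0,0.3]]]' >/dev/null;python3 p.py
python3 - <<'E'
from h import *
s=env.sense();im=env.get_image("wrist");sc=env.get_image("scene")
cv2.imwrite("pics/end.png",np.hstack([cv2.resize(im[0:200,230:430,::-1],(400,400),interpolation=cv2.INTER_CUBIC),cv2.resize(sc[150:220,345:445-30,::-1],(400,400),interpolation=cv2.INTER_CUBIC)]))
E
```

```text
t 20.88 [0.5026 0.1453 0.0527] yaw 101.26 F [ 2.5663 -8.749   1.3888] w 0.461 g 62.1
s 75.39 mm lat -0.83 push 9.08
```

View pics/end.png

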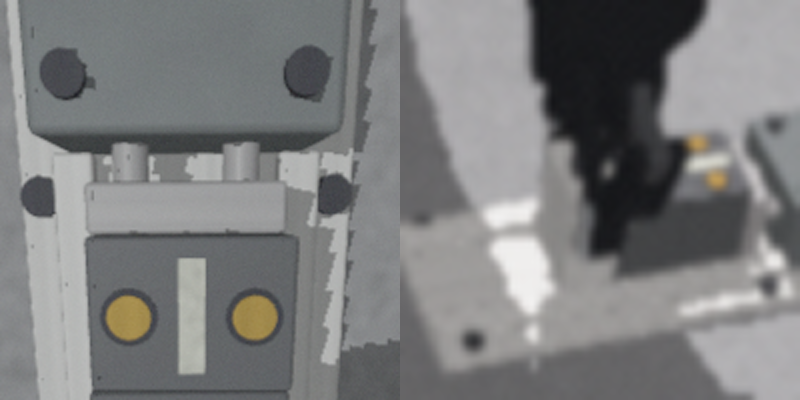

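The wrist crop shows the row closed and upright. The plate's back edge is at row 183 and the housing's front top edge is at about row 130. I'll convert those to a gap.

```bash
python3 - <<'E'
from h import *
s=env.sense();K,C=cam("wrist",s);u=np.array([-.1961,.9806]);o=np.array([.5182,.0715])
for n,v,z in(("housing top edge",128,.052),("housing edge",135,.052),("housing bottom",152,.018),("plate back",183,.05),("plate front",234,.05),("A front",237,.06),("A back",391,.06)):
    print(n,1e3*(px2w([185/2+230,v/2],z,K,C)[0,:2]-o)@u)
E
python3 p.py
```

```text
housing top edge 166.48403845013033
housing edge 165.2706473930797
housing bottom 165.22556981441622
plate back 156.8291945228595
plate front 147.20740826097406
A front 146.99799306356067
A back 117.40068584759689
t 20.98 [0.5026 0.1453 0.0527] yaw 101.26 F [ 2.3317 -8.5737  1.3813] w 0.462 g 62.1
s 75.38 mm lat -0.82 push 8.86
```

```bash
python3 -m creep '[[[0,0,0,0,0,0,0.3],[0,0,0,0,0,0,0.3],[0,0,0,0,0,0,0.3]]]' >/dev/null;python3 p.py; python3 -c "
from workcell import env
print(env.finish_job())"
```

```text
t 21.23 [0.5026 0.1453 0.0527] yaw 101.26 F [ 2.5523 -9.4808  2.669 ] w 0.460 g 62.1
s 75.40 mm lat -0.84 push 9.80
the job is handed in; nothing more can be done
None
```

I handed the job in at 21 s: both modules and the clamp stand upright in the channel with the row closed up, the stop is pushed in about 8 mm of its 16 mm, and the arm still holds a steady push of about 9 N on the clamp.

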